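# Draw open the slide-lid capsule box and take out the capsule

## Task

The flat wooden lid of the capsule box has no handle: press lightly on its top and draw it toward the robot, along its slope, until it is fully open against its stop. Then take the capsule out and stand it upright in the bamboo tray, and leave the box open. The lid is thin, so never lean hard on it, and do not disturb the other things.

Things in the scene. Friction and masses are not known exactly. Their poses are not given: they have to be found in the camera images.
- box: Pale wooden capsule box with a sliding lid, fixed to the worktop, 170 (x) x 160 (y) mm outside, walls 8 mm. Origin: centre of its underside; z up, its front (-x) looks roughly to the robot. Side rims slope down to the front by 0.07 rad: 54 mm high at the back, 42 at the front; front wall 26 mm. The lid runs in side grooves parallel to the rims. Over 30 N on the box or lid damages it.
- rim_mid (a point): Point in the box's middle, level with the side rims there (48 mm above the worktop); axes as the box's. The lid fits loosely in its grooves: here its top lies 4 to 9 mm below this point, different at each start and not measured, so find it by touch. It does not give when pressed. Lips over its edges leave it free from y = -66 to +66 mm.
- lid (a joint): Travel of the lid in m toward the box's front (-x of the box, sinking 0.07 rad): 0 shut, 0.100 open against the stop; starts at 0 to 0.006. Plain board 160 x 143 x 6 mm; shut it covers x = -85 to +75 mm of the box, fully open its back edge is at x = -25 mm. It drags with 3 to 4 N and stays where left; 12 to 18 N of downward press draws it without slipping.
- box_floor (a point): Point on the box's inner floor, 6 mm above the worktop, 27 mm behind the box's middle, where the capsule stands (within 5 mm in x, 20 mm in y). The back wall's inner face is 50 mm behind it, the side walls' inner faces 72 mm to either side (ledges and lips reach 6 mm further in).
- capsule: Small coffee capsule, 37 mm across the flange at its foot, 22 mm high, 12 g, dome up (about 28 mm wide where it is pinched). Origin: centre of its underside. Stands on the inner floor in the back part of the box, hidden below the lid at the start.
- tray: Bamboo tray 100 (x) x 170 (y) x 22 mm, fixed to the worktop beside the box, empty. Origin: centre of its underside; inner floor 6 mm above it, walls 7 mm thick.
- espresso_cup: Bystander: striped white cup 63 x 90 x 49 mm, origin at its underside.
- honey_jar: Bystander: glass jar with lid, 59 mm wide, 85 mm high, origin at its underside.
- creamer: Bystander: small tub 72 x 71 x 71 mm, origin at its underside.
- teaspoon: Bystander: metal teaspoon 132 x 28 x 12 mm, origin at its underside, lying between or behind box and tray.

How it is judged:
By the outcome, as a careful person would: the job done as asked, in the order asked, and still so for the second after the job is handed in, with the robot touching nothing.
It also fails if it takes over 61 s, if anything falls off the work surface, if the arm or the gripper's body presses on something with over 40 N, if the wrist force passes 120 N, or if a joint passes its speed limit or range.

## Robot

A 6-joint arm with a two-finger parallel gripper is mounted at the origin on a cart in front of the work surface, level with it; the furniture and walls round the work are solid. World frame = base frame: x ahead of the robot, y to its left, z up, the work surface at z = 0. Lengths are in m, angles in rad, forces in N, time in s.
With the tool pointing down it reaches from about 0.4 to 0.925 m from the base axis. Payload 3.4 kg.
Tool frame: the origin (TCP) lies at the very end of the fingers, on their centre line; the grasp point (between the pads) lies 19 mm behind it (ctrl.pinch_z is the distance from the TCP to the grasp point, in m); z points along the fingers, y is the line along which they close (so a half turn about z gives the same grasp; the last joint's range is limited). The gripper opens to 85 mm and grips with 20 to 120 N. Pads are 22 mm wide; open, the fingers measure 114 mm over their backs; the gripper's body (76 mm by 85 mm) begins 54 mm behind the grasp point. The pads swing forward as they close: fully open they stand 13 mm farther back than shut.
Start: joints at [-1.268, 0.307, 1.506, -0, 1.328, -0.073], TCP at [0.212, -0.535, 0.231] pointing down, gripper open.
Joint ranges: [-3.12, 3.12], [-1.05, 2.28], [0.14, 2.33], [-1.42, 4.57], [0.1, 2.73], [-2.68, 2.68]. Speed limits (rad/s): [2.57, 2.57, 3.14, 3.14, 3.14, 3.14].

## Interface

Orientations are given as a rotation vector (axis times angle).
In Python, from cell import ctrl gives the robot as it stands.
- The arm moves only by the tool apply_moves, never from a script. Its argument "steps" is a list of rows, each an object with "travel": the shift along the tool's x, y, z in cm, a list of three; "spin": the turn about the tool's z in rad. In form: [{"travel": [tx, ty, tz], "spin": spin}, ...]. A call has 1 to 10 rows; each row shifts and turns the commanded pose from where the row before left it, along the tool's axes as they then stand; what a row does not reach is not made up. A row lasts 1/12 s, in which the tool goes at most 41.7 mm and 7.16 degrees, less where a joint would pass 70% of its speed; a pose out of reach is approached as far as the arm can. A call is refused whole if a number of a shift passes 4.17 or a number of a turn 0.125, either way. A call with a gripper value outside its range is refused whole. "hand" is the gripper's target within -1 to 1 (fully open at 1, half-way at 0, shut at -1), set as the call begins (left out, the last holds). The fingers move at their own pace and stop on an object; "newtons" is the grip in N (left out, the last holds). Time passes only in rows, so rows that do not move let the fingers close. It gives the time, the measured TCP pose, the force, the opening and the grip force at its end, in the units of the state.
- ctrl.get_state(): the state, without advancing time (a new reading comes with each control period).
- ctrl.read_camera(name): name is "scene" or "top" or "wrist"; returns (picture, depth): 420x560x3 uint8, blue, green, red; 420x560 float32, m along the optical axis (not along the pixel's ray), 0 where there is no reading.
- ctrl.calibration(name): a dict with "fx", "fy", "cx", "cy" (pixels), "R" (3x3) and "t" (3): a world point X has camera coordinates R X + t. Camera axes: x right, y down, z forward; pixel columns grow to the right and rows downward; lengths in m; the calibration is good to about 2 mm. A picture is of the moment at which its call begins: read the wrist's pose just before it. calibration takes no time and is no camera call; for the wrist camera it gives the pose at the moment of the call.
- ctrl.sign_off(): hands the job in; it is judged then, once.
The state is a dict: "time": time; "joint_pos": joint angles; "qvel": joint speeds; "joint_torque": joint torques, N m; "position": TCP position; "tool_rot": TCP orientation; "contact_force": force on the tool from outside, world axes, zero at the start; "torque": the same for the moment, N m; "width": finger opening in m; "grip_force": force on a finger pad.
Only numpy, scipy, OpenCV 4.12 (cv2) and the standard library are available. Lean on these libraries where they do the work, as an engineer would, in place of code of your own. Each camera call takes 0.05 s, during which the arm holds its last target. There are 200 camera calls.

## Working session

There is one attempt and no reset: what is moved stays moved. The work goes in short steps, Python scripts to look and compute and a tool call to move; the robot and the scene stay as the last step left them, time stands still between calls to the robot, and variables do not carry over. Pictures are saved under pics/ and viewed, at most 10 in all, crops included, and the job is handed in when it is done.

Besides the shell and the picture viewer there is one more tool, called after "Call:" by a JSON object that holds its "fn" and its "kwargs", one argument or row to a line. apply_moves: Moves the arm, as the interface text tells. Its arguments: {"type":"object","properties":{"steps":{"type":"array"},"hand":{"type":"number"},"newtons":{"type":"number"}},"required":["steps"]}

```bash
mkdir -p pics
cat > h.py <<'E'
import numpy as np,cv2
from cell import ctrl
from scipy.spatial.transform import Rotation as R
def world(name,d,px,c=None):
    c=c or ctrl.calibration(name);out=[]
    for u,v in px:
        z=np.median(d[v-1:v+2,u-1:u+2]);p=np.array([(u-c['cx'])/c['fx']*z,(v-c['cy'])/c['fy']*z,z])
        out.append(np.array(c['R']).T@(p-np.array(c['t'])))
    return np.array(out)
E
python3 - <<'E'
from h import *
for n in('top','scene'):
    im,d=ctrl.read_camera(n);cv2.imwrite(f'pics/{n}0.png',im);np.save(f'{n}0.npy',d)
s=ctrl.get_state();print(s)
c=ctrl.calibration('top');print(c)
E
```

```text
{'time': 0.1, 'joint_pos': array([-1.26749726e+00,  3.07518306e-01,  1.50756479e+00, -8.78178302e-06,
        1.32843001e+00, -7.34938338e-02]), 'qvel': array([ 1.28803430e-03, -1.19843019e-03, -2.72236590e-03, -1.45463121e-03,
        8.43682020e-07,  1.40330762e-03]), 'joint_torque': array([ 7.03073711e-04, -4.58526921e+01, -2.52608532e+01, -3.05355707e-05,
        5.52626690e-03, -1.75916966e-05]), 'position': array([ 0.21134875, -0.53405103,  0.23045334]), 'tool_rot': array([-3.08413102e+00, -5.88016057e-01,  3.58939314e-04]), 'contact_force': array([ 0.05183515,  0.26249111, -0.38369401]), 'torque': array([ 0.03737906, -0.01375413, -0.00113803]), 'grip_force': 0.0, 'width': 0.0851917473711971}
{'fx': 509.18327102961365, 'fy': 509.18327102961365, 'cx': 285.1803901182856, 'cy': 212.62564457863428, 'R': array([[-0.02764355, -0.99961384,  0.0028285 ],
       [-0.98519621,  0.02676571, -0.16932816],
       [ 0.16918707, -0.00746746, -0.98555567]]), 't': array([-0.00325768,  0.51998406,  1.24501511])}
```

View pics/top0.png

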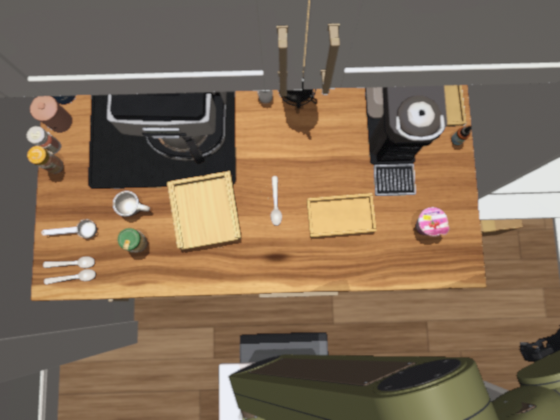

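View pics/scene0.png

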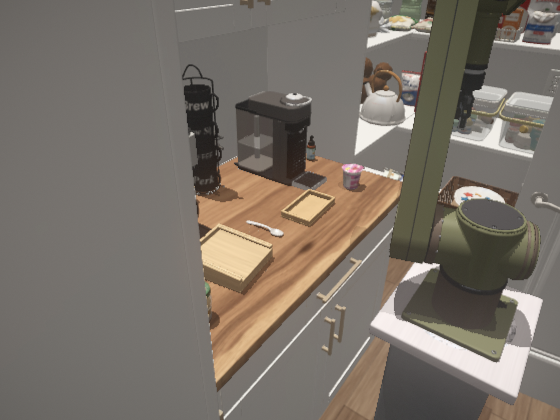

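The top view shows the box around (204,211), the tray around (341,215), the spoon at (276,205) and the jar and cup on the left. I'll enlarge the box and tray.

Run:
```python
from h import *
im=cv2.imread('pics/top0.png');d=np.load('top0.npy')
cv2.imwrite('pics/crop0.png',cv2.resize(im[160:260,100:300],None,fx=4,fy=4,interpolation=cv2.INTER_CUBIC))
print(world('top',d,[(204,211),(341,217),(190,200),(220,220),(204,185),(204,235),(310,214),(276,217),(275,180),(131,240),(124,204)]).round(4))
# masks by height
c=ctrl.calibration('top');v,u=np.mgrid[0:420,0:560]
P=np.stack([(u-c['cx'])/c['fx']*d,(v-c['cy'])/c['fy']*d,d],-1)-c['t'];W=P@np.array(c['R'])
for nm,(u0,u1,v0,v1),lo,hi in(('box',(160,246,165,255),.02,.065),('tray',(298,385,185,245),.013,.03)):
    w=W[v0:v1,u0:u1].reshape(-1,3);m=(w[:,2]>lo)&(w[:,2]<hi);q=w[m]
    r=cv2.minAreaRect((q[:,:2]*1000).astype(np.float32));print(nm,m.sum(),r,cv2.boxPoints(r).round())
```

```text
[[ 0.5297  0.1881  0.0432]
 [ 0.511  -0.163   0.0046]
 [ 0.5587  0.2233  0.0451]
 [ 0.5063  0.1483  0.0382]
 [ 0.5966  0.1876  0.0458]
 [ 0.4693  0.1891  0.0365]
 [ 0.518  -0.0814  0.0231]
 [ 0.5161  0.0065  0.0018]
 [ 0.6149  0.0067  0.0034]
 [ 0.4552  0.358   0.0873]
 [ 0.5594  0.4008  0.012 ]]
box 4371 ((534.7448120117188, 192.96359252929688), (178.7360076904297, 169.7969970703125), 8.620482444763184) [[434. 264.]
 [459.  96.]
 [636. 122.]
 [610. 290.]]
tray 746 ((525.9807739257812, -177.51834106445312), (120.1693115234375, 202.13937377929688), 3.0007896423339844) [[ 461.  -80.]
 [ 471. -282.]
 [ 591. -275.]
 [ 581.  -73.]]
```

View pics/crop0.png

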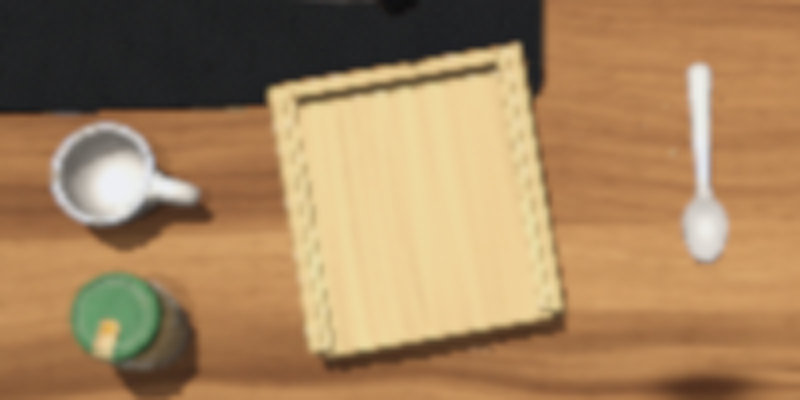

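The crop shows the box rim corners at about BL(270,88), BR(520,44), FL(312,357) and FR(562,310) in crop pixels. The lid is shut, with only a small dark gap at the back.

```bash
cat >> h.py <<'E'
def ray(name,u,v,h,c=None):
    c=c or ctrl.calibration(name);Rm=np.array(c['R']);o=-Rm.T@np.array(c['t'])
    k=Rm.T@np.array([(u-c['cx'])/c['fx'],(v-c['cy'])/c['fy'],1]);return o+k*(h-o[2])/k[2]
def goto(p,yaw=None):
    "shift (cm, tool axes) and spin to bring TCP to world p, tool x axis at heading yaw (mod pi)"
    s=ctrl.get_state();M=R.from_rotvec(s['tool_rot']).as_matrix()
    print('pos',s['position'].round(4),'F',s['contact_force'].round(1),'t',round(s['time'],2),'w',round(s['width'],4))
    print('toolx',M[:,0].round(3),'y',M[:,1].round(3))
    print('travel cm',(M.T@(np.array(p)-s['position'])*100).round(2))
    if yaw is not None:
        a=np.arctan2(M[1,0],M[0,0]);e=(a-yaw+np.pi/2)%np.pi-np.pi/2;print('spin',e.round(3))
E
python3 - <<'E'
from h import *
f=lambda x,y,h:ray('top',100+x/4,160+y/4,h)
BL,BR,FL,FR=f(270,88,.054),f(520,44,.054),f(312,357,.042),f(562,310,.042)
print(BL,BR,FL,FR,(BL+BR+FL+FR)/4)
b=(BL+BR-FL-FR);print('yaw x',np.arctan2(b[1],b[0]));b=BL+FL-BR-FR;print('yaw y',np.arctan2(-b[0],b[1]),np.linalg.norm(BL-BR),np.linalg.norm(FL-FR),np.linalg.norm(BL-FL),np.linalg.norm(BR-FR))
T=[ray('top',u,v,.022) for u,v in((307,198),(374,194),(376,233),(310,238))]
print(np.array(T).round(3),np.mean(T,0))
goto([.55,.2,.15],.15)
E
```

```text
[0.60497452 0.27889628 0.054     ] [0.62943545 0.12014031 0.054     ] [0.43436089 0.25337832 0.042     ] [0.4596994  0.09656888 0.042     ] [0.53211756 0.18724595 0.048     ]
yaw x 0.14324440385605286
yaw y 0.15651938679180816 0.16062937213902842 0.15884345214554157 0.17292823761335782 0.1717845683438786
[[ 0.56  -0.075  0.022]
 [ 0.566 -0.249  0.022]
 [ 0.464 -0.249  0.022]
 [ 0.456 -0.079  0.022]] [ 0.5117673  -0.16313043  0.022     ]
pos [ 0.2113 -0.5341  0.2305] F [ 0.1  0.3 -0.4] t 0.1 w 0.0852
toolx [0.93  0.368 0.   ] y [ 0.368 -0.93  -0.002]
travel cm [ 58.5  -55.78   8.16]
spin 0.227
```

Measured box centre is about (0.532, 0.187) with yaw 0.15, and the sizes match those given (160 × 172). Tray centre is about (0.512, -0.163). I'll move above the lid with the fingers shut.

Call:
{"fn": "apply_moves", "kwargs": {
  "steps": [
    {"travel": [3.5, 0, 0], "spin": 0.12},
    {"travel": [3.5, -1, 0], "spin": 0.107},
    {"travel": [3.5, -2, 0], "spin": 0},
    {"travel": [3, -2.8, 0], "spin": 0},
    {"travel": [3, -2.8, 0], "spin": 0},
    {"travel": [2.3, -3.4, 0], "spin": 0},
    {"travel": [2.3, -3.4, 0], "spin": 0},
    {"travel": [2.3, -3.4, 0], "spin": 0},
    {"travel": [2.3, -3.4, 0], "spin": 0},
    {"travel": [2.3, -3.4, 0], "spin": 0}
  ],
  "hand": -1,
  "newtons": 30
}}

```text
time: 0.93
position: [0.4465, -0.2266, 0.231]
tool_rot: [-3.132, -0.235, 0.001]
contact_force: [-0.1, -0.6, -0.4]
width: 0.0001
grip_force: 0.0
```

Call:
{"fn": "apply_moves", "kwargs": {
  "steps": [
    {"travel": [2, -3.6, 0], "spin": 0},
    {"travel": [2, -3.6, 0], "spin": 0},
    {"travel": [2, -3.6, 0], "spin": 0},
    {"travel": [2, -3.6, 0], "spin": 0},
    {"travel": [2, -3.6, 0], "spin": 0},
    {"travel": [2, -3.6, 0], "spin": 0},
    {"travel": [2, -3.6, 0], "spin": 0},
    {"travel": [2, -3.6, 0], "spin": 0},
    {"travel": [2, -3.6, 0], "spin": 0},
    {"travel": [0, -3.6, 0], "spin": 0}
  ]
}}

```text
time: 1.77
position: [0.5739, 0.1568, 0.2308]
tool_rot: [-3.132, -0.235, -0.005]
contact_force: [0.8, -0.3, 0.8]
width: -0.0001
grip_force: 0.0
```

Run:
```python
from h import *
goto([.5716,.193,.08],.15)
c=ctrl.calibration('wrist');im,d=ctrl.read_camera('wrist');cv2.imwrite('pics/w1.png',im);np.save('w1.npy',d)
goto([.5716,.193,.08],.15)
```

```text
pos [0.5739 0.1568 0.2308] F [ 0.8 -0.3  0.8] t 1.77 w -0.0001
toolx [0.989 0.149 0.003] y [ 0.149 -0.989 -0.   ]
travel cm [ 0.27 -3.61 15.08]
spin -0.0
pos [0.5705 0.1634 0.2306] F [-0.9  4.4  0.5] t 1.82 w -0.0004
toolx [0.988 0.153 0.   ] y [ 0.153 -0.988 -0.007]
travel cm [ 0.56 -2.81 15.08]
spin 0.003
```

View pics/w1.png

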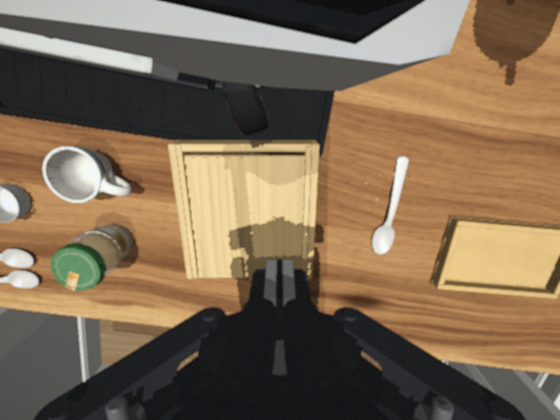

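The wrist view shows the box square to the tool. Its back rim corners are near (170,142) and (320,142), and nothing is in the way above the lid.

Call:
{"fn": "apply_moves", "kwargs": {
  "steps": [
    {"travel": [0.5, -2.8, 0], "spin": 0},
    {"travel": [0, 0, 3.5], "spin": 0},
    {"travel": [0, 0, 3.5], "spin": 0},
    {"travel": [0, 0, 3.5], "spin": 0},
    {"travel": [0, 0, 3.5], "spin": 0},
    {"travel": [0, 0, 1.5], "spin": 0},
    {"travel": [0, 0, 0], "spin": 0},
    {"travel": [0, 0, 0], "spin": 0},
    {"travel": [0, 0, 0], "spin": 0}
  ]
}}

```text
time: 2.57
position: [0.5724, 0.1827, 0.0774]
tool_rot: [-3.133, -0.235, -0.003]
contact_force: [0.4, 0.4, 0.6]
width: 0.0003
grip_force: 0.0
```

Run:
```python
from h import *
goto([.5716,.193,.05],.15)
s=ctrl.get_state();M=R.from_rotvec(s['tool_rot']).as_matrix()
c=ctrl.calibration('wrist');im,d=ctrl.read_camera('wrist');cv2.imwrite('pics/w2.png',im)
```

```text
pos [0.5724 0.1827 0.0774] F [0.4 0.4 0.6] t 2.57 w 0.0003
toolx [0.989 0.149 0.002] y [ 0.149 -0.989 -0.   ]
travel cm [ 0.07 -1.03  2.74]
spin -0.0
```

View pics/w2.png

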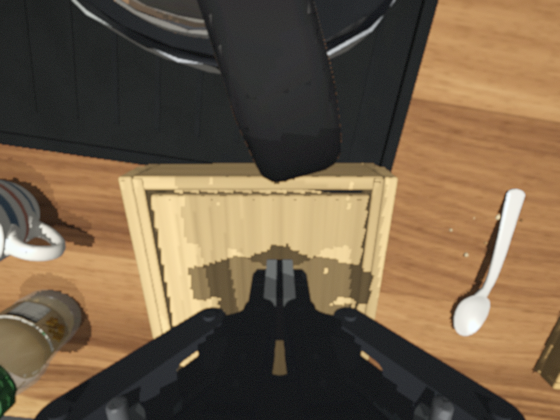

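A black pan handle reaches over the back edge of the box, with its tip at (285,175). I need its height before going down.

Run:
```python
from h import *
c=ctrl.calibration('wrist');im,d=ctrl.read_camera('wrist')
print(world('wrist',d,[(285,172),(275,140),(310,165),(260,150),(330,140),(265,90),(240,60),(260,20),(260,230)],c).round(3))
for u,v in((122,178),(397,178)):print(ray('wrist',u,v,.054,c).round(4))
dt=np.load('top0.npy');print(world('top',dt,[(186,132),(160,130),(150,132),(204,140),(210,150),(215,165)]).round(3))
```

```text
[[0.641 0.192 0.146]
 [0.649 0.195 0.154]
 [0.644 0.186 0.146]
 [0.646 0.198 0.154]
 [0.651 0.183 0.151]
 [0.658 0.199 0.159]
 [0.663 0.204 0.159]
 [0.669 0.201 0.16 ]
 [0.582 0.197 0.043]]
[0.606  0.2782 0.054 ]
[0.6294 0.1241 0.054 ]
[[0.666 0.194 0.256]
 [0.663 0.244 0.284]
 [0.663 0.268 0.272]
 [0.708 0.184 0.071]
 [0.691 0.173 0.037]
 [0.659 0.164 0.008]]
```

The pan handle's tip is at x≈0.64, z≈0.146, clear of the gripper as long as I press a little nearer the robot. Lid top reads about 0.043, as expected.

Call:
{"fn": "apply_moves", "kwargs": {
  "steps": [
    {"travel": [-0.9, -1.0, 0], "spin": 0},
    {"travel": [0, 0, 1.3], "spin": 0},
    {"travel": [0, 0, 1.3], "spin": 0},
    {"travel": [0, 0, 0], "spin": 0},
    {"travel": [0, 0, 0], "spin": 0},
    {"travel": [0, 0, 0], "spin": 0}
  ]
}}

```text
time: 3.17
position: [0.5612, 0.1916, 0.0514]
tool_rot: [-3.132, -0.235, -0.002]
contact_force: [-0.1, -0.5, 0.8]
width: -0.0004
grip_force: 0.0
```

Call:
{"fn": "apply_moves", "kwargs": {
  "steps": [
    {"travel": [0, 0, 0.1], "spin": 0},
    {"travel": [0, 0, 0.1], "spin": 0},
    {"travel": [0, 0, 0.1], "spin": 0},
    {"travel": [0, 0, 0], "spin": 0}
  ]
}}

```text
time: 3.5
position: [0.561, 0.1911, 0.0474]
tool_rot: [-3.133, -0.235, -0.0]
contact_force: [0.2, 0.4, -1.1]
width: -0.0001
grip_force: 0.0
```

Call:
{"fn": "apply_moves", "kwargs": {
  "steps": [
    {"travel": [0, 0, 0.1], "spin": 0},
    {"travel": [0, 0, 0], "spin": 0},
    {"travel": [0, 0, 0.1], "spin": 0},
    {"travel": [0, 0, 0], "spin": 0}
  ]
}}

```text
time: 3.83
position: [0.5609, 0.1911, 0.0451]
tool_rot: [3.133, 0.235, -0.001]
contact_force: [0.3, -0.2, 0.1]
width: 0.0002
grip_force: 0.0
```

Call:
{"fn": "apply_moves", "kwargs": {
  "steps": [
    {"travel": [0, 0, 0.1], "spin": 0},
    {"travel": [0, 0, 0], "spin": 0}
  ]
}}

```text
time: 4.0
position: [0.5608, 0.1911, 0.0441]
tool_rot: [3.133, 0.235, -0.001]
contact_force: [0.3, 0.8, -0.0]
width: -0.0001
grip_force: 0.0
```

Call:
{"fn": "apply_moves", "kwargs": {
  "steps": [
    {"travel": [0, 0, 0.1], "spin": 0},
    {"travel": [0, 0, 0], "spin": 0}
  ]
}}

```text
time: 4.17
position: [0.561, 0.1912, 0.0432]
tool_rot: [-3.133, -0.235, -0.0]
contact_force: [1.1, 1.0, -0.4]
width: 0.0001
grip_force: 0.0
```

Call:
{"fn": "apply_moves", "kwargs": {
  "steps": [
    {"travel": [0, 0, 0.05], "spin": 0},
    {"travel": [0, 0, 0], "spin": 0}
  ]
}}

```text
time: 4.33
position: [0.561, 0.1912, 0.043]
tool_rot: [-3.133, -0.235, -0.0]
contact_force: [-0.6, -1.4, 1.5]
width: -0.0001
grip_force: 1.0
```

Call:
{"fn": "apply_moves", "kwargs": {
  "steps": [
    {"travel": [0, 0, 0.05], "spin": 0},
    {"travel": [0, 0, 0], "spin": 0}
  ]
}}

```text
time: 4.5
position: [0.5611, 0.1912, 0.0429]
tool_rot: [-3.133, -0.235, -0.001]
contact_force: [-1.3, -1.1, 4.5]
width: -0.0
grip_force: 2.6
```

Call:
{"fn": "apply_moves", "kwargs": {
  "steps": [
    {"travel": [0, 0, 0.05], "spin": 0},
    {"travel": [0, 0, 0], "spin": 0}
  ]
}}

```text
time: 4.67
position: [0.5611, 0.1912, 0.0429]
tool_rot: [-3.133, -0.235, -0.001]
contact_force: [-2.8, -1.0, 7.9]
width: -0.0001
grip_force: 4.0
```

Contact found at z≈0.043, with about 7 N per mm of press. I'll go to about 15 N and start drawing along the slope.

Call:
{"fn": "apply_moves", "kwargs": {
  "steps": [
    {"travel": [0, 0, 0.06], "spin": 0},
    {"travel": [0, 0, 0.05], "spin": 0},
    {"travel": [0, 0, 0], "spin": 0}
  ]
}}

```text
time: 4.92
position: [0.5611, 0.1912, 0.0427]
tool_rot: [-3.133, -0.235, -0.002]
contact_force: [-4.1, -0.7, 13.8]
width: 0.0
grip_force: 7.3
```

Call:
{"fn": "apply_moves", "kwargs": {
  "steps": [
    {"travel": [-0.2, 0, 0.014], "spin": 0},
    {"travel": [-0.2, 0, 0.014], "spin": 0},
    {"travel": [-0.2, 0, 0.014], "spin": 0},
    {"travel": [-0.2, 0, 0.014], "spin": 0},
    {"travel": [-0.2, 0, 0.014], "spin": 0}
  ]
}}

```text
time: 5.33
position: [0.5553, 0.1904, 0.0424]
tool_rot: [-3.132, -0.235, -0.014]
contact_force: [2.9, -0.2, 8.4]
width: 0.0002
grip_force: 4.4
```

Call:
{"fn": "apply_moves", "kwargs": {
  "steps": [
    {"travel": [0, 0, 0.06], "spin": 0},
    {"travel": [0, 0, 0.05], "spin": 0},
    {"travel": [0, 0, 0], "spin": 0}
  ]
}}

```text
time: 5.58
position: [0.5549, 0.1903, 0.0422]
tool_rot: [-3.132, -0.235, -0.013]
contact_force: [-0.1, -1.4, 17.0]
width: -0.0001
grip_force: 8.2
```

Call:
{"fn": "apply_moves", "kwargs": {
  "steps": [
    {"travel": [-0.2, 0, 0.014], "spin": 0},
    {"travel": [-0.2, 0, 0.014], "spin": 0},
    {"travel": [-0.2, 0, 0.014], "spin": 0},
    {"travel": [-0.2, 0, 0.014], "spin": 0}
  ]
}}

```text
time: 5.92
position: [0.5485, 0.1893, 0.0418]
tool_rot: [-3.131, -0.235, -0.018]
contact_force: [2.5, -0.4, 14.8]
width: 0.0001
grip_force: 7.3
```

Call:
{"fn": "apply_moves", "kwargs": {
  "steps": [
    {"travel": [-0.2, 0, 0.015], "spin": 0},
    {"travel": [-0.2, 0, 0.015], "spin": 0},
    {"travel": [-0.2, 0, 0.015], "spin": 0},
    {"travel": [-0.2, 0, 0.015], "spin": 0},
    {"travel": [-0.2, 0, 0.015], "spin": 0}
  ]
}}

```text
time: 6.33
position: [0.5387, 0.1879, 0.0411]
tool_rot: [-3.131, -0.235, -0.018]
contact_force: [1.9, -1.1, 15.8]
width: 0.0001
grip_force: 7.7
```

Call:
{"fn": "apply_moves", "kwargs": {
  "steps": [
    {"travel": [-0.2, 0, 0.015], "spin": 0},
    {"travel": [-0.2, 0, 0.015], "spin": 0},
    {"travel": [-0.2, 0, 0.015], "spin": 0},
    {"travel": [-0.2, 0, 0.015], "spin": 0},
    {"travel": [-0.2, 0, 0.015], "spin": 0}
  ]
}}

```text
time: 6.75
position: [0.5289, 0.1864, 0.0404]
tool_rot: [-3.131, -0.235, -0.019]
contact_force: [3.5, -0.5, 17.2]
width: 0.0003
grip_force: 8.1
```

Call:
{"fn": "apply_moves", "kwargs": {
  "steps": [
    {"travel": [-0.2, 0, 0.013], "spin": 0},
    {"travel": [-0.2, 0, 0.013], "spin": 0},
    {"travel": [-0.2, 0, 0.013], "spin": 0},
    {"travel": [-0.2, 0, 0.013], "spin": 0},
    {"travel": [-0.2, 0, 0.013], "spin": 0}
  ]
}}

```text
time: 7.17
position: [0.519, 0.185, 0.0397]
tool_rot: [-3.131, -0.235, -0.018]
contact_force: [1.7, -0.8, 17.6]
width: -0.0002
grip_force: 8.2
```

Call:
{"fn": "apply_moves", "kwargs": {
  "steps": [
    {"travel": [-0.2, 0, 0.013], "spin": 0},
    {"travel": [-0.2, 0, 0.013], "spin": 0},
    {"travel": [-0.2, 0, 0.013], "spin": 0},
    {"travel": [-0.2, 0, 0.013], "spin": 0},
    {"travel": [-0.2, 0, 0.013], "spin": 0}
  ]
}}

```text
time: 7.58
position: [0.5091, 0.1835, 0.0389]
tool_rot: [-3.131, -0.235, -0.018]
contact_force: [1.9, -1.2, 17.3]
width: -0.0001
grip_force: 8.3
```

Call:
{"fn": "apply_moves", "kwargs": {
  "steps": [
    {"travel": [-0.2, 0, 0.013], "spin": 0},
    {"travel": [-0.2, 0, 0.013], "spin": 0},
    {"travel": [-0.2, 0, 0.013], "spin": 0},
    {"travel": [-0.2, 0, 0.013], "spin": 0},
    {"travel": [-0.2, 0, 0.013], "spin": 0}
  ]
}}

```text
time: 8.0
position: [0.4993, 0.182, 0.0382]
tool_rot: [-3.131, -0.235, -0.018]
contact_force: [2.9, -0.7, 17.5]
width: -0.0004
grip_force: 8.4
```

Call:
{"fn": "apply_moves", "kwargs": {
  "steps": [
    {"travel": [-0.2, 0, 0.013], "spin": 0},
    {"travel": [-0.2, 0, 0.013], "spin": 0},
    {"travel": [-0.2, 0, 0.013], "spin": 0},
    {"travel": [-0.2, 0, 0.013], "spin": 0},
    {"travel": [-0.2, 0, 0.013], "spin": 0}
  ]
}}

```text
time: 8.42
position: [0.4894, 0.1805, 0.0375]
tool_rot: [-3.131, -0.235, -0.018]
contact_force: [2.2, -1.1, 16.8]
width: 0.0001
grip_force: 8.6
```

Call:
{"fn": "apply_moves", "kwargs": {
  "steps": [
    {"travel": [-0.2, 0, 0.013], "spin": 0},
    {"travel": [-0.2, 0, 0.013], "spin": 0},
    {"travel": [-0.2, 0, 0.013], "spin": 0},
    {"travel": [-0.2, 0, 0.013], "spin": 0},
    {"travel": [-0.2, 0, 0.013], "spin": 0}
  ]
}}

```text
time: 8.83
position: [0.4795, 0.1791, 0.0368]
tool_rot: [-3.131, -0.235, -0.018]
contact_force: [1.9, -1.4, 17.2]
width: 0.0001
grip_force: 8.7
```

Call:
{"fn": "apply_moves", "kwargs": {
  "steps": [
    {"travel": [-0.2, 0, 0.013], "spin": 0},
    {"travel": [-0.2, 0, 0.013], "spin": 0},
    {"travel": [-0.2, 0, 0.013], "spin": 0},
    {"travel": [-0.2, 0, 0.013], "spin": 0}
  ]
}}

```text
time: 9.17
position: [0.4716, 0.1779, 0.0362]
tool_rot: [-3.131, -0.235, -0.018]
contact_force: [1.9, -1.4, 17.5]
width: 0.0001
grip_force: 8.8
```

Call:
{"fn": "apply_moves", "kwargs": {
  "steps": [
    {"travel": [-0.2, 0, 0.013], "spin": 0},
    {"travel": [-0.2, 0, 0.013], "spin": 0}
  ]
}}

```text
time: 9.33
position: [0.4676, 0.1773, 0.0359]
tool_rot: [-3.131, -0.235, -0.018]
contact_force: [2.8, -1.6, 18.6]
width: -0.0
grip_force: 8.8
```

Call:
{"fn": "apply_moves", "kwargs": {
  "steps": [
    {"travel": [-0.2, 0, 0.013], "spin": 0},
    {"travel": [-0.2, 0, 0.013], "spin": 0}
  ]
}}

```text
time: 9.5
position: [0.4654, 0.177, 0.0358]
tool_rot: [-3.131, -0.236, -0.024]
contact_force: [8.5, -1.7, 12.9]
width: -0.0003
grip_force: 6.4
```

The force step (Fx 8.5 N) and 97 mm of travel say the lid is at its stop. I'll lift straight up and look.

Call:
{"fn": "apply_moves", "kwargs": {
  "steps": [
    {"travel": [0, 0, -0.5], "spin": 0},
    {"travel": [0, 0, -2], "spin": 0},
    {"travel": [0, 0, -4], "spin": 0},
    {"travel": [0, 0, -4], "spin": 0},
    {"travel": [0, 0, -4], "spin": 0},
    {"travel": [2, 0, 0], "spin": 0},
    {"travel": [0, 0, 0], "spin": 0},
    {"travel": [0, 0, 0], "spin": 0},
    {"travel": [0, 0, 0], "spin": 0}
  ],
  "hand": 0.1
}}

```text
time: 10.25
position: [0.4764, 0.1783, 0.1765]
tool_rot: [3.132, 0.235, -0.005]
contact_force: [-1.5, -0.4, 0.1]
width: 0.0467
grip_force: 0.0
```

Run:
```python
from h import *
import pickle
goto([.559,.19,.1],.15)
c=ctrl.calibration('wrist');im,d=ctrl.read_camera('wrist');cv2.imwrite('pics/w3.png',im);np.save('w3.npy',d);pickle.dump(c,open('w3.pkl','wb'))
print('cam at',(-np.array(c['R']).T@c['t']).round(3))
```

```text
pos [0.4764 0.1783 0.1765] F [-1.5 -0.4  0.1] t 10.25 w 0.0467
toolx [ 0.989  0.149 -0.003] y [ 0.149 -0.989  0.   ]
travel cm [8.37 0.07 7.63]
spin -0.0
cam at [0.56  0.191 0.318]
```

View pics/w3.png

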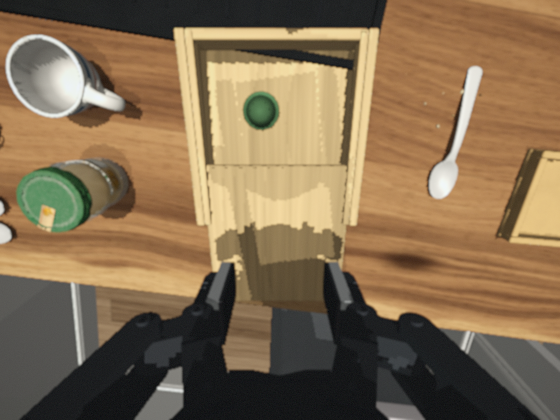

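The lid is open: its back edge is at row 165, and the green capsule stands at (261,110). The wrist camera sits 85 mm ahead of the tool, close to the pan handle, so a half turn may be safer.

Run:
```python
from h import *
import pickle
c=pickle.load(open('w3.pkl','rb'));d=np.load('w3.npy')
p=world('wrist',d,[(261,108),(261,112),(256,108),(275,163),(277,170),(275,167),(276,210),(230,90),(290,110)],c)
C=np.array([.532,.187,0]);y=.15;B=np.array([[np.cos(y),np.sin(y),0],[-np.sin(y),np.cos(y),0],[0,0,1]])
print(p.round(4));print('box',((p-C)@B.T).round(4))
for u,v,h in((244,110,.01),(279,110,.01),(261,128,.007),(261,92,.015),(275,165,.041)):
    q=ray('wrist',u,v,h,c);print(q.round(4),(B@(q-C)).round(4))
# circle fit of green
im=cv2.imread('pics/w3.png');hsv=cv2.cvtColor(im,cv2.COLOR_BGR2HSV);m=(hsv[...,0]>35)&(hsv[...,0]<95)&(hsv[...,1]>60);m[:, :235]=0;m[:,290:]=0;m[150:]=0;m[:85]=0
ys,xs=np.nonzero(m);print(xs.min(),xs.max(),ys.min(),ys.max(),xs.mean(),ys.mean())
print(ctrl.get_state()['joint_pos'].round(3))
```

```text
[[0.5573 0.2077 0.0268]
 [0.5539 0.2072 0.0274]
 [0.5566 0.2123 0.0266]
 [0.5054 0.1873 0.0061]
 [0.5046 0.1848 0.0377]
 [0.5071 0.1871 0.0377]
 [0.4635 0.1797 0.0342]
 [0.569  0.2411 0.004 ]
 [0.5596 0.1802 0.005 ]]
box [[ 0.0281  0.0167  0.0268]
 [ 0.0246  0.0167  0.0274]
 [ 0.0281  0.0213  0.0266]
 [-0.0263  0.0043  0.0061]
 [-0.0274  0.0019  0.0377]
 [-0.0246  0.0038  0.0377]
 [-0.0688  0.0031  0.0342]
 [ 0.0447  0.0479  0.004 ]
 [ 0.0263 -0.0109  0.005 ]]
[0.5529 0.2248 0.01  ] [0.0263 0.0343 0.01  ]
[0.558 0.191 0.01 ] [0.0263 0.0001 0.01  ]
[0.5383 0.2064 0.007 ] [0.0092 0.0182 0.007 ]
[0.5714 0.2102 0.015 ] [0.0424 0.0171 0.015 ]
[0.5096 0.1874 0.041 ] [-0.0221  0.0038  0.041 ]
244 278 92 129 260.7545717035611 110.14821944177093
[0.275 0.268 1.719 0.    1.159 1.696]
```

Back edge at box x≈-25 confirms the lid is fully open. The capsule is at about (0.556, 0.208). I'll half-turn the tool so the camera stays away from the handle.

Call:
{"fn": "apply_moves", "kwargs": {
  "steps": [
    {"travel": [0, 0, 0], "spin": -0.12},
    {"travel": [0, 0, 0], "spin": -0.12},
    {"travel": [0, 0, 0], "spin": -0.12},
    {"travel": [0, 0, 0], "spin": -0.12},
    {"travel": [0, 0, 0], "spin": -0.12},
    {"travel": [0, 0, 0], "spin": -0.12},
    {"travel": [0, 0, 0], "spin": -0.12},
    {"travel": [0, 0, 0], "spin": -0.12},
    {"travel": [0, 0, 0], "spin": -0.12},
    {"travel": [0, 0, 0], "spin": -0.12}
  ]
}}

```text
time: 11.13
position: [0.4761, 0.1782, 0.176]
tool_rot: [-2.446, -1.969, 0.006]
contact_force: [-0.7, 0.1, 0.3]
width: 0.047
grip_force: 0.0
```

Call:
{"fn": "apply_moves", "kwargs": {
  "steps": [
    {"travel": [0, 0, 0], "spin": -0.12},
    {"travel": [0, 0, 0], "spin": -0.12},
    {"travel": [0, 0, 0], "spin": -0.12},
    {"travel": [0, 0, 0], "spin": -0.12},
    {"travel": [0, 0, 0], "spin": -0.12},
    {"travel": [0, 0, 0], "spin": -0.12},
    {"travel": [0, 0, 0], "spin": -0.12},
    {"travel": [0, 0, 0], "spin": -0.12},
    {"travel": [0, 0, 0], "spin": -0.12},
    {"travel": [0, 0, 0], "spin": -0.12}
  ]
}}

```text
time: 11.97
position: [0.4761, 0.1782, 0.1759]
tool_rot: [-0.906, -3.004, 0.004]
contact_force: [0.3, -0.1, 0.4]
width: 0.0474
grip_force: 0.0
```

Call:
{"fn": "apply_moves", "kwargs": {
  "steps": [
    {"travel": [0, 0, 0], "spin": -0.12},
    {"travel": [0, 0, 0], "spin": -0.12},
    {"travel": [0, 0, 0], "spin": -0.12},
    {"travel": [0, 0, 0], "spin": -0.12},
    {"travel": [0, 0, 0], "spin": -0.12},
    {"travel": [0, 0, 0], "spin": -0.12},
    {"travel": [0, 0, 0], "spin": 0},
    {"travel": [0, 0, 0], "spin": 0}
  ]
}}

```text
time: 12.63
position: [0.4766, 0.1783, 0.1764]
tool_rot: [0.196, -3.132, 0.001]
contact_force: [-0.3, -0.0, 0.0]
width: 0.047
grip_force: 0.0
```

Run:
```python
from h import *
goto([.5562,.2078,.075],.15)
```

```text
pos [0.4766 0.1783 0.1764] F [-0.3 -0.   0. ] t 12.63 w 0.047
toolx [-0.992 -0.125  0.003] y [-0.125  0.992 -0.   ]
travel cm [-8.3   1.94 10.11]
spin -0.025
```

Call:
{"fn": "apply_moves", "kwargs": {
  "steps": [
    {"travel": [-2.8, 0.65, 0], "spin": -0.025},
    {"travel": [-2.8, 0.6, 0], "spin": 0},
    {"travel": [-2.7, 0.5, 2], "spin": 0},
    {"travel": [0, 0, 4], "spin": 0},
    {"travel": [0, 0, 4], "spin": 0},
    {"travel": [0, 0, 0], "spin": 0},
    {"travel": [0, 0, 0], "spin": 0},
    {"travel": [0, 0, 0], "spin": 0}
  ]
}}

```text
time: 13.3
position: [0.5578, 0.208, 0.0784]
tool_rot: [-0.238, 3.132, 0.0]
contact_force: [0.1, -0.1, 1.0]
width: 0.0469
grip_force: 0.0
```

Run:
```python
from h import *
goto([.5562,.2078,.03],.15)
c=ctrl.calibration('wrist');im,d=ctrl.read_camera('wrist');cv2.imwrite('pics/w4.png',im)
s=ctrl.get_state()
hsv=cv2.cvtColor(im,cv2.COLOR_BGR2HSV);m=((hsv[...,0]>35)&(hsv[...,0]<95)&(hsv[...,1]>60)).astype(np.uint8)
n,l,st,ce=cv2.connectedComponentsWithStats(m)
for i in range(1,n):
    if st[i,4]>150:print(st[i],ce[i].round(),world('wrist',d,[tuple(ce[i].astype(int))],c).round(4))
```

```text
pos [0.5578 0.208  0.0784] F [ 0.1 -0.1  1. ] t 13.3 w 0.0469
toolx [-0.988 -0.151 -0.   ] y [-0.151  0.988  0.   ]
travel cm [0.17 0.   4.84]
spin 0.002
[ 258  201   46   45 1577] [280. 223.] [[0.5463 0.2072 0.0259]]
```

View pics/w4.png

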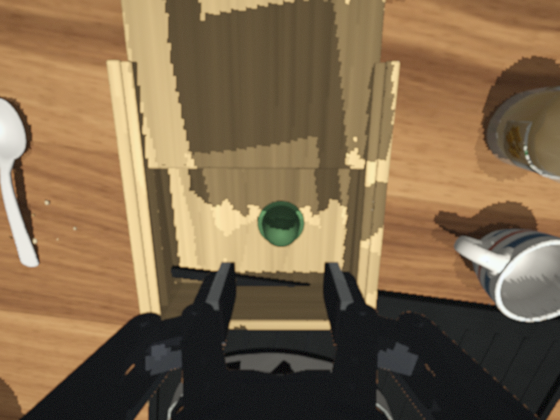

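The capsule at (280,223) is centred between the fingers at (235,…) and (325,…). I'll check its along-x position from the flange.

Run:
```python
from h import *
for v in(201,223,246):print(ray('wrist',280.5,v,.008).round(4),ray('wrist',280.5,v,.028).round(4))
print(ray('wrist',258,223,.008).round(4),ray('wrist',303,223,.008).round(4))
```

```text
[0.5379 0.2065 0.008 ] [0.5319 0.2055 0.028 ]
[0.5553 0.2092 0.008 ] [0.5477 0.2079 0.028 ]
[0.5746 0.2122 0.008 ] [0.5651 0.2106 0.028 ]
[0.558  0.1922 0.008 ] [0.5527 0.2263 0.008 ]
```

Call:
{"fn": "apply_moves", "kwargs": {
  "steps": [
    {"travel": [0.2, 0.05, 1.5], "spin": 0},
    {"travel": [0, 0, 1.5], "spin": 0},
    {"travel": [0, 0, 1.5], "spin": 0},
    {"travel": [0, 0, 1], "spin": 0},
    {"travel": [0, 0, 0.5], "spin": 0},
    {"travel": [0, 0, 0.3], "spin": 0},
    {"travel": [0, 0, 0.2], "spin": 0},
    {"travel": [0, 0, 0], "spin": 0},
    {"travel": [0, 0, 0], "spin": 0}
  ]
}}

```text
time: 14.1
position: [0.556, 0.2083, 0.0132]
tool_rot: [-0.24, 3.131, 0.0]
contact_force: [0.5, -0.1, 0.4]
width: 0.0469
grip_force: 0.0
```

Now down to about z=0.0085, then close gently.

Call:
{"fn": "apply_moves", "kwargs": {
  "steps": [
    {"travel": [0, 0, 0.2], "spin": 0},
    {"travel": [0, 0, 0.2], "spin": 0},
    {"travel": [0, 0, 0], "spin": 0},
    {"travel": [0, 0, 0], "spin": 0}
  ]
}}

```text
time: 14.43
position: [0.5553, 0.2081, 0.0084]
tool_rot: [0.24, -3.132, 0.0]
contact_force: [-1.2, -0.5, 0.2]
width: 0.0472
grip_force: 0.0
```

Call:
{"fn": "apply_moves", "kwargs": {
  "steps": [
    {"travel": [0, 0, 0], "spin": 0},
    {"travel": [0, 0, 0], "spin": 0},
    {"travel": [0, 0, 0], "spin": 0},
    {"travel": [0, 0, 0], "spin": 0},
    {"travel": [0, 0, 0], "spin": 0},
    {"travel": [0, 0, 0], "spin": 0}
  ],
  "hand": -1,
  "newtons": 20
}}

```text
time: 14.93
position: [0.5555, 0.2081, 0.0087]
tool_rot: [-0.24, 3.132, 0.0]
contact_force: [-0.5, 0.9, 1.7]
width: 0.0319
grip_force: 18.7
```

Call:
{"fn": "apply_moves", "kwargs": {
  "steps": [
    {"travel": [0, 0, -0.5], "spin": 0},
    {"travel": [0, 0, -1], "spin": 0},
    {"travel": [0, 0, -1.5], "spin": 0},
    {"travel": [0, 0, -2], "spin": 0},
    {"travel": [0, 0, -2], "spin": 0},
    {"travel": [0, 0, -2], "spin": 0},
    {"travel": [0, 0, -2], "spin": 0},
    {"travel": [0, 0, 0], "spin": 0},
    {"travel": [0, 0, 0], "spin": 0}
  ]
}}

```text
time: 15.68
position: [0.5567, 0.2085, 0.1206]
tool_rot: [-0.24, 3.128, 0.001]
contact_force: [0.2, 0.2, -0.3]
width: 0.0323
grip_force: 18.3
```

Run:
```python
from h import *
goto([.512,-.163,.12],0)
c=ctrl.calibration('wrist');im,d=ctrl.read_camera('wrist');cv2.imwrite('pics/w5.png',im[150:420,140:420])
```

```text
pos [0.5567 0.2085 0.1206] F [ 0.2  0.2 -0.3] t 15.68 w 0.0323
toolx [-0.988 -0.153 -0.004] y [-0.153  0.988  0.001]
travel cm [ 10.09 -36.03  -0.  ]
spin 0.153
```

View pics/w5.png

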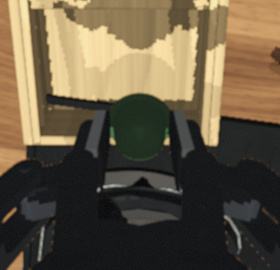

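The capsule is held upright between the fingers (crop centre 140,128). I'll carry it to the tray.

Call:
{"fn": "apply_moves", "kwargs": {
  "steps": [
    {"travel": [1.5, -1.5, 0], "spin": 0},
    {"travel": [1, -3.5, 0], "spin": 0},
    {"travel": [1, -3.8, 0], "spin": 0},
    {"travel": [1, -3.8, 0], "spin": 0},
    {"travel": [1, -3.9, 0], "spin": 0},
    {"travel": [1, -3.9, 0], "spin": 0},
    {"travel": [1, -3.9, 0], "spin": 0},
    {"travel": [1, -3.9, 0], "spin": 0},
    {"travel": [1, -3.9, 0], "spin": 0},
    {"travel": [0.6, -3.9, 0], "spin": 0}
  ]
}}

```text
time: 16.57
position: [0.5081, -0.1644, 0.1171]
tool_rot: [0.24, -3.129, -0.003]
contact_force: [1.2, -0.8, -0.5]
width: 0.0321
grip_force: 18.3
```

Call:
{"fn": "apply_moves", "kwargs": {
  "steps": [
    {"travel": [0, 0, 0], "spin": 0.075},
    {"travel": [0, 0, 0], "spin": 0.075},
    {"travel": [0, 0, 0], "spin": 0},
    {"travel": [0, 0, 0], "spin": 0}
  ]
}}

```text
time: 16.9
position: [0.5095, -0.163, 0.1174]
tool_rot: [0.007, -3.139, -0.002]
contact_force: [-0.2, -0.3, 0.1]
width: 0.0319
grip_force: 18.4
```

Run:
```python
from h import *
goto([.512,-.163,.02],0)
c=ctrl.calibration('wrist');im,d=ctrl.read_camera('wrist');cv2.imwrite('pics/w6.png',im)
```

```text
pos [ 0.5095 -0.163   0.1174] F [-0.2 -0.3  0.1] t 16.9 w 0.0319
toolx [-1.    -0.005  0.003] y [-0.005  1.     0.001]
travel cm [-0.27 -0.02  9.74]
spin 0.005
```

View pics/w6.png

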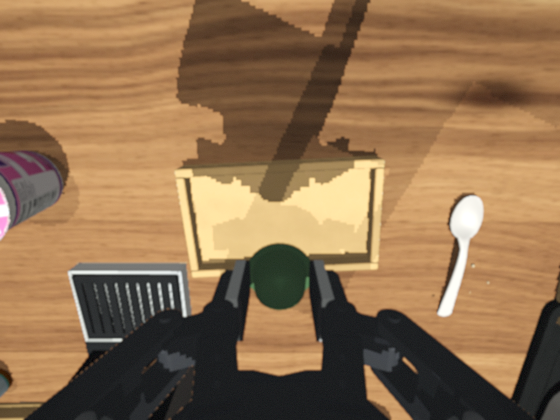

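The tray is centred under the tool (corners at about (178,172), (383,160), (192,275) and (378,268)). I'll lower the capsule into it.

Call:
{"fn": "apply_moves", "kwargs": {
  "steps": [
    {"travel": [-0.25, 0, 2.5], "spin": 0},
    {"travel": [0, 0, 3], "spin": 0},
    {"travel": [0, 0, 2.5], "spin": 0},
    {"travel": [0, 0, 1], "spin": 0},
    {"travel": [0, 0, 0.5], "spin": 0},
    {"travel": [0, 0, 0.5], "spin": 0},
    {"travel": [0, 0, 0.3], "spin": 0},
    {"travel": [0, 0, 0], "spin": 0},
    {"travel": [0, 0, 0], "spin": 0}
  ]
}}

```text
time: 17.7
position: [0.5139, -0.1633, 0.0164]
tool_rot: [-0.006, 3.14, -0.001]
contact_force: [-0.7, -0.3, 0.9]
width: 0.0319
grip_force: 18.4
```

Call:
{"fn": "apply_moves", "kwargs": {
  "steps": [
    {"travel": [0, 0, 0.1], "spin": 0},
    {"travel": [0, 0, 0.1], "spin": 0},
    {"travel": [0, 0, 0], "spin": 0}
  ]
}}

```text
time: 17.95
position: [0.5133, -0.1632, 0.014]
tool_rot: [-0.005, 3.141, -0.001]
contact_force: [0.0, 1.0, -0.9]
width: 0.0318
grip_force: 18.4
```

Call:
{"fn": "apply_moves", "kwargs": {
  "steps": [
    {"travel": [0, 0, 0.15], "spin": 0},
    {"travel": [0, 0, 0.15], "spin": 0},
    {"travel": [0, 0, 0], "spin": 0},
    {"travel": [0, 0, 0], "spin": 0}
  ]
}}

```text
time: 18.28
position: [0.513, -0.1631, 0.0104]
tool_rot: [0.005, -3.141, -0.0]
contact_force: [-0.5, -0.3, -0.2]
width: 0.032
grip_force: 18.4
```

Call:
{"fn": "apply_moves", "kwargs": {
  "steps": [
    {"travel": [0, 0, 0.1], "spin": 0},
    {"travel": [0, 0, 0], "spin": 0},
    {"travel": [0, 0, 0], "spin": 0}
  ]
}}

```text
time: 18.53
position: [0.5131, -0.1631, 0.0095]
tool_rot: [0.005, -3.141, -0.0]
contact_force: [0.5, 0.3, -0.2]
width: 0.0319
grip_force: 18.4
```

Call:
{"fn": "apply_moves", "kwargs": {
  "steps": [
    {"travel": [0, 0, 0.07], "spin": 0},
    {"travel": [0, 0, 0], "spin": 0},
    {"travel": [0, 0, 0], "spin": 0}
  ]
}}

```text
time: 18.78
position: [0.5131, -0.1631, 0.0088]
tool_rot: [0.005, -3.142, -0.0]
contact_force: [0.1, 0.3, -0.1]
width: 0.0318
grip_force: 18.4
```

Call:
{"fn": "apply_moves", "kwargs": {
  "steps": [
    {"travel": [0, 0, 0], "spin": 0},
    {"travel": [0, 0, 0], "spin": 0},
    {"travel": [0, 0, 0], "spin": 0},
    {"travel": [0, 0, 0], "spin": 0},
    {"travel": [0, 0, 0], "spin": 0}
  ],
  "hand": 0.2
}}

```text
time: 19.2
position: [0.5131, -0.1631, 0.0089]
tool_rot: [-0.005, 3.142, -0.0]
contact_force: [-0.0, -0.4, -0.5]
width: 0.051
grip_force: 0.0
```

Call:
{"fn": "apply_moves", "kwargs": {
  "steps": [
    {"travel": [0, 0, -0.5], "spin": 0},
    {"travel": [0, 0, -1.5], "spin": 0},
    {"travel": [0, 0, -3], "spin": 0},
    {"travel": [0, 0, -4], "spin": 0},
    {"travel": [0, 0, -4], "spin": 0},
    {"travel": [3, 0, 0], "spin": 0},
    {"travel": [3, 0, 0], "spin": 0},
    {"travel": [0, 0, 0], "spin": 0},
    {"travel": [0, 0, 0], "spin": 0}
  ]
}}

```text
time: 19.95
position: [0.4511, -0.1628, 0.1394]
tool_rot: [0.004, -3.141, -0.0]
contact_force: [-0.7, 0.3, 0.2]
width: 0.0514
grip_force: 0.0
```

Run:
```python
from h import *
im,d=ctrl.read_camera('top')
a=cv2.resize(im[155:265,100:400],(800,293),interpolation=cv2.INTER_CUBIC)
w,_=ctrl.read_camera('wrist');b=cv2.resize(w,(400,300));s,_=ctrl.read_camera('scene');s=cv2.resize(s[140:320,180:420],(400,300))
cv2.imwrite('pics/end.png',np.vstack([a,np.hstack([b,s])]))
```

```text
(no output)
```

View pics/end.png

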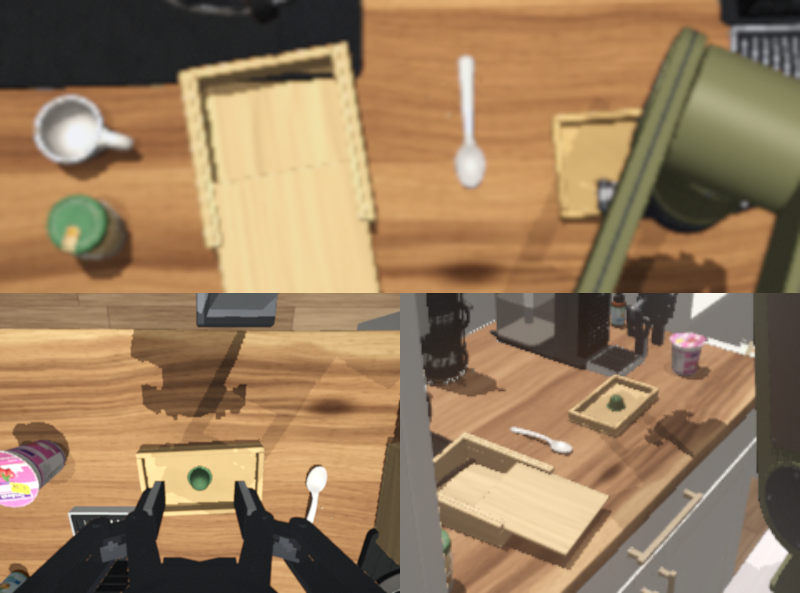

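The capsule stands upright in the tray (wrist view at (200,478)), the lid is open, and the other things haven't moved. Handing in.

```bash
python3 -c "
from cell import ctrl
print(ctrl.sign_off())"
```

```text
the job is handed in; nothing more can be done
None
```

The lid was drawn open to its stop, the capsule stands upright in the bamboo tray, the box is still open with nothing else disturbed, and the job was handed in at about 20 s.

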